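Make up the fittings kits for a drawer and a clock case

TASK

Make up the two kits of fittings from the stock on the bench mat: the drawer kit, the large knob and the lock, goes in the two-pocket tray, and the clock-case kit, the small knob, the hinge and the tall finial, in the three-pocket tray. Put one fitting in each pocket, resting on the pocket's floor clear of the rims, the knobs and the finial standing upright and the lock and the hinge lying flat as they are now. Leave the short finial and the bun foot where they stand.

Things in the scene. Friction and masses are not known exactly. Their poses are not given: they have to be found in the camera images.
- tray_two: Shallow pale wood tray with TWO pockets in a row, 183 x 94 mm, 10 mm high, fixed on the bench left or right of the mat. Origin: centre of its underside; x along its length, y across, z up. Pocket floors at z = 4 mm; rims and dividers 5 mm thick, tops at z = 10 mm. Pockets 84 (x) x 84 (y) mm inside, centres at x = -44.5 and +44.5 mm, y = 0.
- tray_three: Shallow pale wood tray with THREE pockets in a row, 248 x 94 mm, 10 mm high, fixed on the bench left or right of the mat. Origin: centre of its underside; x along its length, y across, z up. Pocket floors at z = 4 mm; rims and dividers 5 mm thick, tops at z = 10 mm. Pockets 76 (x) x 84 (y) mm inside, centres at x = -81, 0 and +81 mm, y = 0.
- knob_large: The larger of two turned brass drawer knobs: round base 32 mm across, narrow neck, domed head 37 mm across, 36 mm high in all; the head's straight grip band is 19 to 28 mm above the origin. Stands on a 3 mm grey-green mat. Origin: centre of its underside, z up.
- knob_small: The smaller brass drawer knob: round base 22 mm across, narrow neck, domed head 24 mm across, 27 mm high in all; the head's straight grip band is 13 to 22 mm above the origin. Stands on a 3 mm grey-green mat. Origin: centre of its underside, z up.
- lock: Drawer lock lying flat: dark steel case, brass keyhole on top, brass face strip along its +y side; overall 60 mm (x) x 39 mm (y) x 16 mm high, the case alone 54 mm long and 15 mm high. Grip it across y. Lies on a 3 mm grey-green mat. Origin: centre of its underside, z up; its x within 0.9 rad of world x.
- hinge: Brass butt hinge folded shut, lying flat: 56 mm (x) x 27 mm (y from -13 to +14 mm), 12 mm high; leaves 11 mm high, round knuckle 12 mm across along its +y side. Grip it across y. Lies on a 3 mm grey-green mat. Origin: middle of its underside, z up; its x within 0.9 rad of world x.
- finial_tall: The taller of two brass urn finials, 58 mm high: round foot 26 mm across, waist, belly 26 mm across with a straight grip band 21 to 31 mm above the origin, thin neck and a bud at the top. Stands on a 3 mm grey-green mat. Origin: centre of its underside, z up.
- finial_short: The shorter brass finial, 34 mm high, foot and belly 26 mm across, pointed top. In neither kit. Stands on a 3 mm grey-green mat. Origin: centre of its underside, z up.
- bun_foot: Turned dark red wooden bun foot, 48 mm across, 34 mm high. In neither kit. Stands on a 3 mm grey-green mat. Origin: centre of its underside, z up. The mat also carries a paste tin (56 mm across, 24 mm high) and a roll of pale green tape (58 mm across, 18 mm high); neighbours on it stand 75 to 115 mm apart between centres.
There are look-alikes about, which are no part of the job. Leave any orange look-alike of the hinge alone. Leave any red look-alike of the finial_tall alone.

How it is judged:
By the outcome, as a careful person would: the job done as asked, in the order asked, and still so for the second after the job is handed in, with the robot touching nothing.
It also fails if it takes over 128 s, if anything falls off the work surface, if the arm or the gripper's body presses on something with over 40 N, if the wrist force passes 120 N, or if a joint passes its speed limit or range.

ROBOT

A 7-joint arm with a two-finger parallel gripper is mounted at the origin on the work surface. World frame = base frame: x ahead of the robot, y to its left, z up, the work surface at z = 0. Lengths are in m, angles in rad, forces in N, time in s.
With the tool pointing down it reaches from about 0.425 to 0.925 m from the base axis. Payload 6.8 kg.
Tool frame: the origin (TCP) lies at the very end of the fingers, on their centre line; the grasp point (between the pads) lies bot.tcp_to_grasp behind it (bot.tcp_to_grasp is the distance from the TCP to the grasp point, in m); z points along the fingers, y is the line along which they close (so a half turn about z gives the same grasp; the last joint's range is limited). The gripper opens to 85 mm and grips with 20 to 120 N. Pads are 22 mm wide; open, the fingers measure 114 mm over their backs; the gripper's body (76 mm by 85 mm) begins 54 mm behind the grasp point. The pads swing forward as they close: fully open they stand 13 mm farther back than shut.
Start: joints at [-1.394, 0.477, 0.022, 1.555, -0.011, 1.109, -0.083], TCP at [0.19, 0.648, 0.231] pointing down, gripper open.
Joint ranges: [-2.96, 2.96], [-0.34, 2.1], [-1.41, 1.46], [0.24, 2.44], [-1.37, 4.51], [0.17, 1.92], [-2.96, 2.96]. Speed limits (rad/s): [2.39, 2.39, 3.14, 3.14, 3.14, 3.14, 3.14].

INTERFACE

Orientations are given as a unit quaternion [w, x, y, z].
In Python, from station import bot gives the robot as it stands.
- The arm moves only by the tool servo_tool, never from a script. Its argument "motion" is a list that holds one entry, the list of rows, each a list of 7 numbers: the shift along the tool's x, y, z in m, then the turn, a rotation vector about the tool's x, y, z in units of 5 degrees (1.0 is 5 degrees), then the opening, from 0 (shut) to 1 (fully open). A call has 1 to 20 rows; each row is the pose to reach, as a shift and turn from the pose commanded when the call began, along the tool's axes at that moment; what a row does not reach only later rows make up. A row lasts 1/12 s, in which the tool goes at most 41.7 mm and 7.16 degrees, less where a joint would pass 70% of its speed; a pose out of reach is approached as far as the arm can. A call with a gripper value outside its range is refused whole. The fingers move at their own pace and stop on an object; "grip_force" is the grip in N (left out, the last holds). Time passes only in rows, so rows that repeat a pose let the fingers close. It gives the time, the measured TCP pose, the force, the opening and the grip force at its end, in the units of the state.
- bot.get_obs(): the state, without advancing time (a new reading comes with each control period).
- bot.read_camera(name): name is "scene" or "top"; returns a dict with "img" (400x640x3 uint8, red, green, blue), "K" (3x3 intrinsics, pixels), "pose" (4x4, takes a point from camera to world coordinates). Camera axes: x right, y down, z forward; pixel columns grow to the right and rows downward; lengths in m; the calibration is good to about 2 mm. A picture is of the moment at which its call begins. There is no depth.
- bot.hand_in(): hands the job in; it is judged then, once.
The state is a dict: "t": time; "q": joint angles; "joint_vel": joint speeds; "joint_torque": joint torques, N m; "eef_pos": TCP position; "tool_rot": TCP orientation; "contact_force": force on the tool from outside, world axes, zero at the start; "torque": the same for the moment, N m; "gripper_width": opening from 0.0 (shut) to 1.0 (fully open); "grasp_force": force on a finger pad.
Only numpy, scipy, OpenCV 4.12 (cv2) and the standard library are available. Lean on these libraries where they do the work, as an engineer would, in place of code of your own. Each camera call takes 0.05 s, during which the arm holds its last target. There are 200 camera calls.

## Working session

There is one attempt and no reset: what is moved stays moved. The work goes in short steps, Python scripts to look and compute and a tool call to move; the robot and the scene stay as the last step left them, time stands still between calls to the robot, and variables do not carry over. Pictures are saved under pics/ and viewed, at most 14 in all, crops included, and the job is handed in when it is done.

Besides the shell and the picture viewer there is one more tool, called after "Emit:" in YAML: its name, and indented under it one key for each argument. servo_tool: Moves the arm, as the interface text tells. Its arguments: {"type":"object","properties":{"motion":{"type":"array"},"grip_force":{"type":"number"}},"required":["motion"]}

```bash
mkdir -p pics; python3 - <<'E'
from station import bot
import cv2,numpy as np
o=bot.get_obs();print({k:np.round(v,3) for k,v in o.items()},bot.tcp_to_grasp)
for n in("top","scene"):
    c=bot.read_camera(n);print(n,c["K"].tolist(),np.round(c["pose"],4).tolist())
    cv2.imwrite(f"pics/{n}0.png",c["img"][:,:,::-1])
E
ls
```

```text
{'t': np.float64(0.0), 'q': array([-1.394,  0.478,  0.022,  1.556, -0.011,  1.109, -0.083]), 'joint_vel': array([-0.   , -0.   , -0.   , -0.   ,  0.002, -0.001,  0.001]), 'joint_torque': array([-0.0000e+00, -5.9647e+01,  1.6080e+00, -2.8120e+01,  1.3000e-02,
        9.0000e-03, -0.0000e+00]), 'eef_pos': array([0.19 , 0.647, 0.23 ]), 'tool_rot': array([-0.   ,  0.142,  0.99 , -0.001]), 'contact_force': array([ 0.059, -0.46 ,  0.171]), 'torque': array([-0.013,  0.025, -0.03 ]), 'grasp_force': np.float64(0.0), 'gripper_width': np.float64(1.0)} 0.0187
top [[438.02462004345267, 0.0, 315.8817746634508], [0.0, 438.02462004345267, 202.79217677525398], [0.0, 0.0, 1.0]] [[-0.0253, -0.9982, 0.0551, 0.5021], [-0.9996, 0.0258, 0.0082, -0.0055], [-0.0096, -0.0549, -0.9984, 0.903], [0.0, 0.0, 0.0, 1.0]]
scene [[439.20829695119454, 0.0, 316.0618275847908], [0.0, 439.20829695119454, 199.66311113746715], [0.0, 0.0, 1.0]] [[-0.8815, 0.2955, -0.3682, 0.8754], [0.4719, 0.5259, -0.7076, 0.5874], [-0.0155, -0.7975, -0.6031, 0.5357], [0.0, 0.0, 0.0, 1.0]]
pics
```

View pics/top0.png

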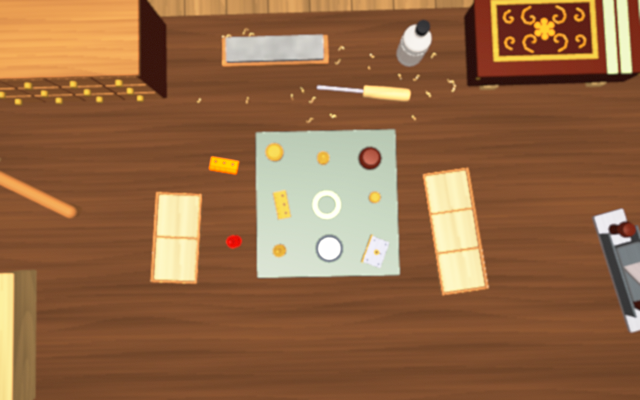

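View pics/scene0.png

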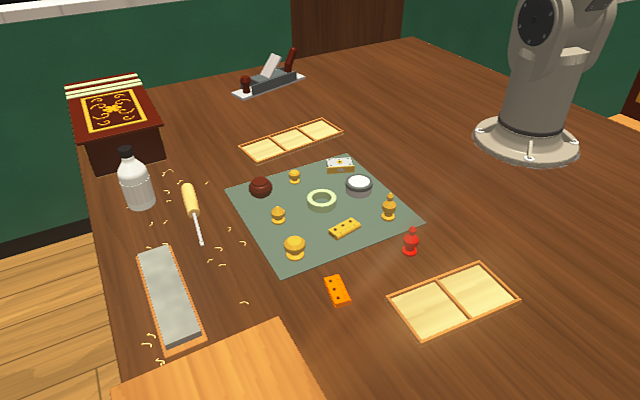

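The top view shows the large knob at (275,152), short finial (323,158), bun foot (370,158), hinge (282,205), tape (326,205), small knob (375,198), tall finial (279,251), tin (329,248) and lock (376,251). The trays are at (176,238) for the two-pocket and (456,231) for the three-pocket. The orange hinge (224,165) and red finial (234,241) are off the mat. The scene view shows the same layout and confirms that the tall finial is the brass one near (389,207).

```bash
cat > h.py <<'E'
import cv2,numpy as np
from station import bot
def ray(c,uv,z):
    P=c["pose"];d=P[:3,:3]@np.linalg.inv(c["K"])@np.array([uv[0],uv[1],1.])
    return P[:3,3]+d*(z-P[2,3])/d[2]
def poly(c,cnt,z): # contour -> world xy in mm
    return np.array([ray(c,p,z)[:2]*1000 for p in cnt.reshape(-1,2).astype(float)],np.float32)
E
cat > m.py <<'E'
from h import *
c=bot.read_camera("top");im=np.ascontiguousarray(c["img"][:,:,::-1])
hsv=cv2.cvtColor(im,cv2.COLOR_BGR2HSV)
U=8
def up(m):return m
def blobs(mask,roi,amin):
    m=np.zeros_like(mask);x0,y0,x1,y1=roi;m[y0:y1,x0:x1]=mask[y0:y1,x0:x1]
    return [k for k in cv2.findContours(m,cv2.RETR_EXTERNAL,cv2.CHAIN_APPROX_NONE)[0] if cv2.contourArea(k)>amin]
brass=cv2.inRange(hsv,(8,110,60),(40,255,255))
for k in blobs(brass,(258,133,396,274),25):
    (u,v),r=cv2.minEnclosingCircle(k);M=cv2.moments(k)
    g=(M['m10']/M['m00'],M['m01']/M['m00']);b=cv2.minAreaRect(poly(c,k,.012))
    print("brass",np.round((u,v,r,*g),1),"z15:",np.round(ray(c,g,.015)*1000,1),"z27",np.round(ray(c,g,.027)*1000,1),"rect",np.round([*b[0],*b[1],b[2]],1))
# not-mat blobs
mat=np.median(im[136:270,260:394].reshape(-1,3),0);print(mat)
nm=(np.abs(im.astype(int)-mat).max(2)>28).astype(np.uint8)
for k in blobs(nm,(260,136,394,272),25):
    b=cv2.minAreaRect(poly(c,k,.015));print("obj",np.round(cv2.minEnclosingCircle(k)[0]),"rect15",np.round([*b[0],*b[1],b[2]],1))
wood=cv2.inRange(hsv,(8,40,150),(35,255,255))
for roi in((145,185,210,290),(415,160,495,300)):
    ks=blobs(wood,roi,100)
    k=cv2.convexHull(np.vstack(ks))
    b=cv2.minAreaRect(poly(c,k,.010));print("tray",len(ks),np.round([*b[0],*b[1],b[2]],1))
big=cv2.resize(im[130:280,250:400],None,fx=4,fy=4,interpolation=cv2.INTER_CUBIC);cv2.imwrite("pics/crop.png",big)
E
python3 m.py
```

```text
brass [278.8 250.    6.5 279.  250.2] z15: [457.1  78.7  15. ] z27 [457.7  77.5  27. ] rect [456.4  78.9  24.4  22.2  88.6]
brass [374.3 197.    5.7 374.3 196.9] z15: [ 560.1 -117.    15. ] z27 [ 559.3 -115.5   27. ] rect [ 560.  -117.8   22.4   20.4   88.5]
brass [281.1 204.4  14.  281.5 204.4] z15: [549.6  71.7  15. ] z27 [549.   70.7  27. ] rect [549.8  71.9  55.   25.6  10.1]
brass [323.  157.7   6.4 322.7 157.6] z15: [643.1 -14.5  15. ] z27 [641.2 -14.4  27. ] rect [642.8 -14.1  22.5  24.8  88.5]
brass [274.  151.8   8.8 274.  151.7] z15: [657.9  84.7  15. ] z27 [655.8  83.4  27. ] rect [658.9  85.   32.9  35.2  88.8]
[194. 216. 203.]
obj [279. 250.] rect15 [457.6  78.6  28.3  24.1  88.6]
obj [375. 251.] rect15 [ 451.2 -114.5   42.3   58.    68. ]
obj [329. 248.] rect15 [459.1 -21.4  54.5  56.3  88.6]
obj [374. 197.] rect15 [ 559.8 -116.5   24.3   24.4   88.2]
obj [326. 204.] rect15 [548.2 -18.7  56.8  56.9  88.5]
obj [281. 204.] rect15 [549.8  71.9  56.7  28.3  10. ]
obj [323. 158.] rect15 [642.3 -14.1  26.5  28.8  88.5]
obj [370. 158.] rect15 [ 640.3 -109.4   49.1   50.8   43.5]
obj [274. 152.] rect15 [658.4  84.7  36.9  39.2  88.8]
tray 1 [489.  289.1  98.9 186.2  86.2]
tray 1 [ 487.9 -279.2  252.1   98.9    6.9]
```

View pics/crop.png

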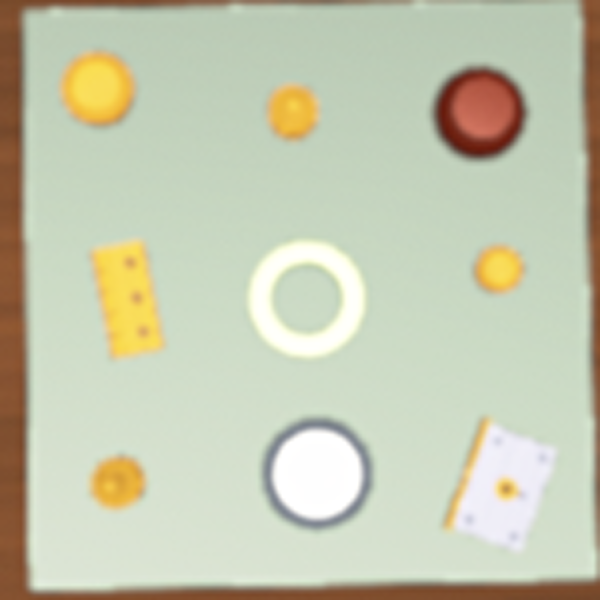

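The crop shows the hinge long axis at about +10° and the lock long axis at about −22°, with the brass strip and the knuckle both toward +y. I have enough to start moving. Next is a small helper for move numbers.

```bash
cat > g.py <<'E'
import sys,numpy as np
from scipy.spatial.transform import Rotation as R
from station import bot
# args: groups x,y,z(mm),psi(deg) ; each relative to present pose
o=bot.get_obs();w,x,y,z=o["tool_rot"];T=R.from_quat([x,y,z,w]);p=o["eef_pos"];m=T.as_matrix()
print("t",round(float(o["t"]),2),"p",np.round(p*1000,1),"psi",round(float(np.degrees(np.arctan2(m[1,1],m[0,1]))),1),"w",round(float(o["gripper_width"]),3),"F",np.round(o["contact_force"],1),"q7",round(float(o["q"][6]),2))
for a in sys.argv[1:]:
    v=[float(s) for s in a.split(",")];s=np.radians(v[3]);Y=np.array([np.cos(s),np.sin(s),0]);Z=np.array([0,0,-1.]);G=np.c_[np.cross(Y,Z),Y,Z]
    d=m.T@(np.array(v[:3])/1000-p);r=(T.inv()*R.from_matrix(G)).as_rotvec(degrees=True)/5
    print(a,np.round(d,4).tolist(),np.round(r,2).tolist())
E
python3 g.py 656.2,83.6,120,73.7 656.2,83.6,10,73.7 190,648,270,73.7
```

```text
t 0.15 p [189.5 647.4 230.6] psi 73.7 w 1.0 F [-0.5 -0.2  0.6] q7 -0.08
656.2,83.6,120,73.7 [-0.6063, -0.4098, 0.1112] [-0.02, 0.0, -0.0]
656.2,83.6,10,73.7 [-0.6062, -0.4096, 0.2212] [-0.02, 0.0, -0.0]
190,648,270,73.7 [-0.0003, 0.0007, -0.0394] [-0.02, 0.0, -0.0]
```

Emit:
servo_tool:
  motion:
    - [[-0.015,-0.01,-0.02,0,0,0,0.8],[-0.04,-0.027,-0.035,0,0,0,0.8],[-0.07,-0.047,-0.035,0,0,0,0.8],[-0.103,-0.07,-0.035,0,0,0,0.8],[-0.136,-0.092,-0.035,0,0,0,0.8],[-0.17,-0.115,-0.035,0,0,0,0.8],[-0.203,-0.137,-0.035,0,0,0,0.8],[-0.237,-0.16,-0.035,0,0,0,0.8],[-0.27,-0.183,-0.035,0,0,0,0.8],[-0.304,-0.205,-0.035,0,0,0,0.8],[-0.337,-0.228,-0.02,0,0,0,0.8],[-0.37,-0.25,0,0,0,0,0.8],[-0.404,-0.273,0.02,0,0,0,0.8],[-0.437,-0.295,0.04,0,0,0,0.8],[-0.47,-0.318,0.06,0,0,0,0.8],[-0.504,-0.341,0.08,0,0,0,0.8],[-0.537,-0.363,0.095,0,0,0,0.8],[-0.565,-0.382,0.105,0,0,0,0.8],[-0.59,-0.399,0.11,0,0,0,0.8],[-0.606,-0.41,0.111,0,0,0,0.8]]
  grip_force: 40

```text
t: 1.82
eef_pos: [0.6573, 0.0779, 0.118]
tool_rot: [-0.001, 0.144, 0.99, -0.002]
contact_force: [-0.0, -1.3, 0.0]
gripper_width: 0.797
grasp_force: 0.0
```

```bash
python3 g.py 656.2,83.6,60,73.7 656.2,83.6,10,73.7
```

```text
t 1.82 p [657.3  77.9 118. ] psi 73.4 w 0.797 F [-0.  -1.3  0. ] q7 1.2
656.2,83.6,60,73.7 [0.0026, 0.0054, 0.058] [-0.05, -0.01, -0.06]
656.2,83.6,10,73.7 [0.0026, 0.0056, 0.108] [-0.05, -0.01, -0.06]
```

Emit:
servo_tool:
  motion:
    - [[0,0,0.01,0,0,0,0.8],[0,0,0.025,0,0,0,0.8],[0,0,0.04,0,0,0,0.8],[0,0,0.05,0,0,0,0.8],[0,0,0.05,0,0,0,0.8]]

```text
t: 2.23
eef_pos: [0.6538, 0.0847, 0.0676]
tool_rot: [-0.002, 0.141, 0.99, -0.001]
contact_force: [-0.4, 0.5, -0.0]
gripper_width: 0.802
grasp_force: 0.0
```

```bash
python3 g.py 656.2,83.6,10,73.7
```

```text
t 2.23 p [653.8  84.7  67.6] psi 73.7 w 0.802 F [-0.4  0.5 -0. ] q7 1.21
656.2,83.6,10,73.7 [-0.0028, -0.0003, 0.0576] [-0.02, -0.05, 0.01]
```

Emit:
servo_tool:
  motion:
    - [[-0.001,0,0.015,0,0,0,0.8],[-0.001,0,0.03,0,0,0,0.8],[-0.001,0,0.043,0,0,0,0.8],[-0.001,0,0.053,0,0,0,0.8],[-0.001,0,0.058,0,0,0,0.8],[-0.001,0,0.058,0,0,0,0.8],[-0.001,0,0.058,0,0,0,0.3],[-0.001,0,0.058,0,0,0,0.2],[-0.001,0,0.058,0,0,0,0.2],[-0.001,0,0.058,0,0,0,0.2],[-0.001,0,0.058,0,0,0,0.2],[-0.001,0,0.058,0,0,0,0.2]]
  grip_force: 40

```text
t: 3.23
eef_pos: [0.6578, 0.0838, 0.0134]
tool_rot: [0.001, 0.142, 0.99, 0.0]
contact_force: [-0.7, 0.1, 5.5]
gripper_width: 0.405
grasp_force: 40.2
```

```bash
python3 g.py 656.2,83.6,90,73.7 533.4,286.2,90,73.7
```

```text
t 3.23 p [657.8  83.8  13.4] psi 73.7 w 0.405 F [-0.7  0.1  5.5] q7 1.23
656.2,83.6,90,73.7 [0.0014, -0.0006, -0.0767] [0.01, 0.02, -0.01]
533.4,286.2,90,73.7 [0.1762, 0.1593, -0.0768] [0.01, 0.02, -0.01]
```

Emit:
servo_tool:
  motion:
    - [[0,0,-0.01,0,0,0,0.2],[0,0,-0.03,0,0,0,0.2],[0,0,-0.055,0,0,0,0.2],[0.01,0.009,-0.075,0,0,0,0.2],[0.03,0.027,-0.075,0,0,0,0.2],[0.055,0.05,-0.075,0,0,0,0.2],[0.08,0.072,-0.075,0,0,0,0.2],[0.105,0.095,-0.075,0,0,0,0.2],[0.13,0.117,-0.075,0,0,0,0.2],[0.153,0.138,-0.075,0,0,0,0.2],[0.168,0.152,-0.075,0,0,0,0.2],[0.176,0.159,-0.075,0,0,0,0.2],[0.176,0.159,-0.07,0,0,0,0.2],[0.176,0.159,-0.06,0,0,0,0.2],[0.176,0.159,-0.05,0,0,0,0.2],[0.176,0.159,-0.05,0,0,0,0.2]]

```text
t: 4.57
eef_pos: [0.5324, 0.2826, 0.0596]
tool_rot: [-0.001, 0.143, 0.99, -0.002]
contact_force: [0.0, 0.4, -1.4]
gripper_width: 0.402
grasp_force: 40.2
```

```bash
python3 g.py 533.4,286.2,14.5,73.7; python3 -c "
from h import *
for i,n in enumerate(('top','scene')):
    c=bot.read_camera(n)['img'][:,:,::-1]
    im=c[140:300,120:320] if i==0 else c[100:380,180:540]
    im=cv2.resize(im,(400,320),interpolation=cv2.INTER_CUBIC)
    globals()['a%d'%i]=im
cv2.imwrite('pics/k1.png',np.hstack([a0,a1]))"
```

```text
t 4.57 p [532.4 282.6  59.6] psi 73.5 w 0.402 F [ 0.   0.4 -1.4] q7 0.84
533.4,286.2,14.5,73.7 [-0.0001, 0.0039, 0.0451] [-0.05, -0.02, -0.04]
```

View pics/k1.png

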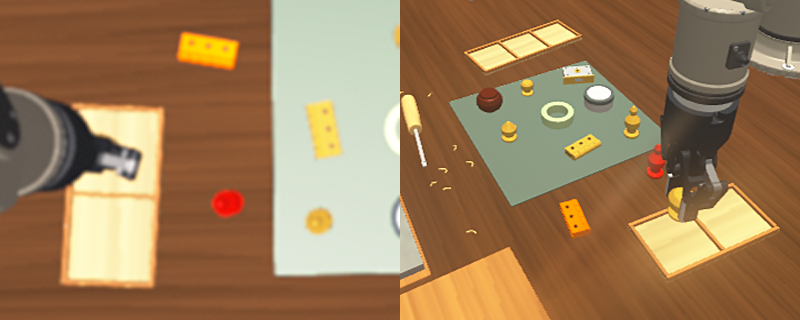

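The view shows the knob held between the pads above the far pocket of the two-pocket tray, with the other fittings undisturbed.

Emit:
servo_tool:
  motion:
    - [[0,0.001,0.012,0,0,0,0.2],[0,0.001,0.024,0,0,0,0.2],[0,0.001,0.034,0,0,0,0.2],[0,0.001,0.041,0,0,0,0.2],[0,0.001,0.044,0,0,0,0.2],[0,0.001,0.046,0,0,0,0.2],[0,0.001,0.046,0,0,0,0.2],[0,0.001,0.046,0,0,0,0.2],[0,0.001,0.046,0,0,0,0.45],[0,0.001,0.046,0,0,0,0.55],[0,0.001,0.046,0,0,0,0.6],[0,0.001,0.046,0,0,0,0.6],[0,0.001,0.036,0,0,0,0.6],[0,0.001,0.016,0,0,0,0.6],[0,0.001,-0.014,0,0,0,0.6],[0,0.001,-0.04,0,0,0,0.6],[0,0.001,-0.06,0,0,0,0.6]]

```text
t: 6.08
eef_pos: [0.5338, 0.287, 0.1253]
tool_rot: [0.001, 0.142, 0.99, 0.001]
contact_force: [-0.6, 0.6, 1.2]
gripper_width: 0.604
grasp_force: 0.0
```

```bash
python3 g.py 451,-114.3,120,68  451,-114.3,60,68 451,-114.3,4,68
```

```text
t 6.08 p [533.8 287.  125.3] psi 73.7 w 0.604 F [-0.6  0.6  1.2] q7 0.82
451,-114.3,120,68 [-0.0334, -0.4084, 0.0046] [0.02, 0.02, 1.13]
451,-114.3,60,68 [-0.0333, -0.4085, 0.0646] [0.02, 0.02, 1.13]
451,-114.3,4,68 [-0.0332, -0.4087, 0.1206] [0.02, 0.02, 1.13]
```

Emit:
servo_tool:
  motion:
    - [[-0.001,-0.015,-0.01,0,0,0.2,0.7],[-0.004,-0.045,-0.01,0,0,0.4,0.7],[-0.006,-0.08,-0.01,0,0,0.6,0.7],[-0.009,-0.115,-0.01,0,0,0.8,0.7],[-0.012,-0.15,-0.01,0,0,1.13,0.7],[-0.015,-0.185,-0.01,0,0,1.13,0.7],[-0.018,-0.22,-0.01,0,0,1.13,0.7],[-0.021,-0.255,-0.005,0,0,1.13,0.7],[-0.024,-0.29,0,0,0,1.13,0.7],[-0.026,-0.325,0.01,0,0,1.13,0.7],[-0.029,-0.358,0.03,0,0,1.13,0.7],[-0.031,-0.384,0.045,0,0,1.13,0.7],[-0.033,-0.4,0.057,0,0,1.13,0.7],[-0.033,-0.409,0.064,0,0,1.13,0.7],[-0.033,-0.409,0.07,0,0,1.13,0.7],[-0.033,-0.409,0.075,0,0,1.13,0.7],[-0.033,-0.409,0.075,0,0,1.13,0.7],[-0.033,-0.409,0.075,0,0,1.13,0.7]]

```text
t: 7.58
eef_pos: [0.4503, -0.1139, 0.0475]
tool_rot: [0.0, 0.19, 0.982, 0.0]
contact_force: [0.3, -0.3, -0.1]
gripper_width: 0.702
grasp_force: 0.0
```

```bash
python3 g.py 451,-114.3,4,68
```

```text
t 7.58 p [ 450.3 -113.9   47.5] psi 68.1 w 0.702 F [ 0.3 -0.3 -0.1] q7 1.54
451,-114.3,4,68 [-0.0008, -0.0002, 0.0435] [0.01, 0.0, 0.03]
```

Emit:
servo_tool:
  motion:
    - [[0,0,0.012,0,0,0,0.7],[0,0,0.024,0,0,0,0.7],[0,0,0.034,0,0,0,0.7],[0,0,0.04,0,0,0,0.7],[0,0,0.0425,0,0,0,0.7],[0,0,0.0425,0,0,0,0.7],[0,0,0.0425,0,0,0,0.4],[0,0,0.0425,0,0,0,0.2],[0,0,0.0425,0,0,0,0.2],[0,0,0.0425,0,0,0,0.2],[0,0,0.0425,0,0,0,0.2]]
  grip_force: 50

```text
t: 8.5
eef_pos: [0.4503, -0.115, 0.0055]
tool_rot: [0.001, 0.191, 0.982, 0.0]
contact_force: [-0.9, 1.1, 6.0]
gripper_width: 0.437
grasp_force: 50.9
```

```bash
python3 g.py 451,-114.3,90,68 444.6,292,90,85
```

```text
t 8.5 p [ 450.3 -115.     5.5] psi 68.0 w 0.437 F [-0.9  1.1  6. ] q7 1.58
451,-114.3,90,68 [-0.0005, 0.001, -0.0845] [0.01, 0.01, 0.01]
444.6,292,90,85 [0.1575, 0.3754, -0.0845] [0.0, 0.01, -3.39]
```

Emit:
servo_tool:
  motion:
    - [[0,0,-0.01,0,0,0,0.2],[0,0,-0.03,0,0,0,0.2],[0,0,-0.06,0,0,0,0.2],[0.005,0.01,-0.09,0,0,-0.3,0.2],[0.014,0.034,-0.11,0,0,-0.8,0.2],[0.028,0.066,-0.11,0,0,-1.3,0.2],[0.042,0.1,-0.11,0,0,-1.8,0.2],[0.056,0.133,-0.11,0,0,-2.3,0.2],[0.07,0.166,-0.11,0,0,-2.8,0.2],[0.084,0.2,-0.11,0,0,-3.3,0.2],[0.098,0.233,-0.11,0,0,-3.6,0.2],[0.112,0.267,-0.11,0,0,-3.6,0.2],[0.126,0.3,-0.11,0,0,-3.6,0.2],[0.139,0.33,-0.105,0,0,-3.6,0.2],[0.149,0.355,-0.09,0,0,-3.6,0.2],[0.155,0.369,-0.075,0,0,-3.6,0.2],[0.1575,0.3755,-0.06,0,0,-3.6,0.2],[0.1575,0.3755,-0.05,0,0,-3.6,0.2],[0.1575,0.3755,-0.045,0,0,-3.6,0.2],[0.1575,0.3755,-0.045,0,0,-3.6,0.2]]

```text
t: 10.17
eef_pos: [0.4437, 0.2904, 0.049]
tool_rot: [-0.001, 0.035, 0.999, -0.001]
contact_force: [0.8, 0.0, -1.6]
gripper_width: 0.441
grasp_force: 51.0
```

```bash
python3 g.py 444.6,292,6.5,86; python3 -c "
from h import *
for i,n in enumerate(('top','scene')):
    c=bot.read_camera(n)['img'][:,:,::-1]
    im=c[140:300,120:320] if i==0 else c[100:380,180:540]
    im=cv2.resize(im,(400,320),interpolation=cv2.INTER_CUBIC)
    globals()['a%d'%i]=im
cv2.imwrite('pics/k2.png',np.hstack([a0,a1]))"
```

```text
t 10.17 p [443.7 290.4  49. ] psi 86.0 w 0.441 F [ 0.8  0.  -1.6] q7 0.91
444.6,292,6.5,86 [-0.0009, 0.0018, 0.0425] [-0.03, -0.02, -0.01]
```

View pics/k2.png

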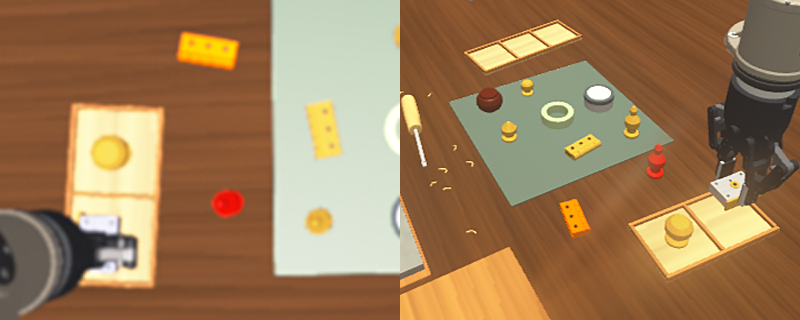

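The large knob stands centred in the far pocket and the lock hangs level above the near one.

Emit:
servo_tool:
  motion:
    - [[-0.001,0.001,0.012,0,0,0,0.2],[-0.001,0.001,0.024,0,0,0,0.2],[-0.001,0.001,0.033,0,0,0,0.2],[-0.001,0.001,0.039,0,0,0,0.2],[-0.001,0.001,0.0415,0,0,0,0.2],[-0.001,0.001,0.0425,0,0,0,0.2],[-0.001,0.001,0.0425,0,0,0,0.2],[-0.001,0.001,0.0425,0,0,0,0.47],[-0.001,0.001,0.0415,0,0,0,0.55],[-0.001,0.001,0.04,0,0,0,0.58],[-0.001,0.001,0.038,0,0,0,0.58],[-0.001,0.001,0.026,0,0,0,0.58],[-0.001,0.001,0.01,0,0,0,0.58],[-0.001,0.001,-0.015,0,0,0,0.58],[-0.001,0.001,-0.045,0,0,0,0.58],[-0.001,0.001,-0.065,0,0,0,0.58]]

```text
t: 11.6
eef_pos: [0.446, 0.2935, 0.1181]
tool_rot: [0.001, 0.035, 0.999, 0.001]
contact_force: [0.4, 0.6, -0.6]
gripper_width: 0.578
grasp_force: 0.0
```

```bash
python3 g.py 549.8,71.9,50,100
```

```text
t 11.6 p [446.  293.5 118.1] psi 86.0 w 0.578 F [ 0.4  0.6 -0.6] q7 0.89
549.8,71.9,50,100 [-0.1188, -0.214, 0.0679] [0.02, 0.03, -2.8]
```

Emit:
servo_tool:
  motion:
    - [[-0.006,-0.01,0,0,0,-0.4,0.55],[-0.02,-0.036,0,0,0,-0.9,0.55],[-0.037,-0.066,0,0,0,-1.4,0.55],[-0.054,-0.097,0,0,0,-1.9,0.55],[-0.071,-0.128,0,0,0,-2.4,0.55],[-0.088,-0.158,0.005,0,0,-2.8,0.55],[-0.103,-0.186,0.02,0,0,-2.8,0.55],[-0.113,-0.204,0.04,0,0,-2.8,0.55],[-0.119,-0.214,0.055,0,0,-2.8,0.55],[-0.119,-0.214,0.065,0,0,-2.8,0.55],[-0.119,-0.214,0.072,0,0,-2.8,0.55],[-0.119,-0.214,0.072,0,0,-2.8,0.55],[-0.119,-0.214,0.072,0,0,-2.8,0.55]]

```text
t: 12.68
eef_pos: [0.5488, 0.0731, 0.0432]
tool_rot: [-0.0, -0.089, 0.996, 0.0]
contact_force: [-0.8, -0.5, 0.0]
gripper_width: 0.554
grasp_force: 0.0
```

```bash
python3 g.py 549.8,71.9,4,100
```

```text
t 12.68 p [548.8  73.1  43.2] psi 100.2 w 0.554 F [-0.8 -0.5  0. ] q7 1.61
549.8,71.9,4,100 [-0.0008, -0.0014, 0.0392] [0.01, -0.0, 0.03]
```

Emit:
servo_tool:
  motion:
    - [[-0.001,-0.001,0.012,0,0,0,0.55],[-0.001,-0.001,0.023,0,0,0,0.55],[-0.001,-0.001,0.032,0,0,0,0.55],[-0.001,-0.001,0.037,0,0,0,0.55],[-0.001,-0.001,0.039,0,0,0,0.55],[-0.001,-0.001,0.039,0,0,0,0.55],[-0.001,-0.001,0.039,0,0,0,0.3],[-0.001,-0.001,0.039,0,0,0,0.1],[-0.001,-0.001,0.039,0,0,0,0.1],[-0.001,-0.001,0.039,0,0,0,0.1],[-0.001,-0.001,0.039,0,0,0,0.1]]
  grip_force: 40

```text
t: 13.6
eef_pos: [0.5508, 0.0704, 0.0043]
tool_rot: [0.0, -0.087, 0.996, 0.0]
contact_force: [-0.2, -0.2, 2.9]
gripper_width: 0.297
grasp_force: 39.6
```

```bash
python3 g.py 487.9,-279.2,90,97 
```

```text
t 13.6 p [550.8  70.4   4.3] psi 100.0 w 0.297 F [-0.2 -0.2  2.9] q7 1.62
487.9,-279.2,90,97 [0.1227, -0.3334, -0.0858] [-0.0, 0.01, 0.6]
```

Emit:
servo_tool:
  motion:
    - [[0,0,-0.01,0,0,0,0.1],[0,0,-0.03,0,0,0,0.1],[0.002,-0.006,-0.06,0,0,0.1,0.1],[0.009,-0.025,-0.085,0,0,0.2,0.1],[0.02,-0.054,-0.085,0,0,0.4,0.1],[0.032,-0.086,-0.085,0,0,0.6,0.1],[0.044,-0.12,-0.085,0,0,0.6,0.1],[0.056,-0.153,-0.085,0,0,0.6,0.1],[0.069,-0.187,-0.085,0,0,0.6,0.1],[0.081,-0.22,-0.085,0,0,0.6,0.1],[0.093,-0.253,-0.085,0,0,0.6,0.1],[0.105,-0.285,-0.08,0,0,0.6,0.1],[0.115,-0.312,-0.07,0,0,0.6,0.1],[0.121,-0.328,-0.055,0,0,0.6,0.1],[0.123,-0.3335,-0.043,0,0,0.6,0.1],[0.123,-0.3335,-0.04,0,0,0.6,0.1],[0.123,-0.3335,-0.04,0,0,0.6,0.1],[0.123,-0.3335,-0.04,0,0,0.6,0.1]]

```text
t: 15.1
eef_pos: [0.488, -0.2771, 0.0439]
tool_rot: [-0.0, -0.063, 0.998, 0.001]
contact_force: [0.6, 0.3, 0.2]
gripper_width: 0.301
grasp_force: 39.5
```

```bash
python3 g.py 487.9,-279.2,5.3,97; python3 -c "
from h import *
for i,n in enumerate(('top','scene')):
    c=bot.read_camera(n)['img'][:,:,::-1]
    im=c[140:300,340:540] if i==0 else c[80:300,200:450]
    im=cv2.resize(im,(400,320),interpolation=cv2.INTER_CUBIC)
    globals()['a%d'%i]=im
cv2.imwrite('pics/k3.png',np.hstack([a0,a1]))"
```

```text
t 15.1 p [ 488.  -277.1   43.9] psi 97.2 w 0.301 F [0.6 0.3 0.2] q7 2.25
487.9,-279.2,5.3,97 [0.0003, -0.0021, 0.0386] [0.02, -0.0, 0.04]
```

View pics/k3.png

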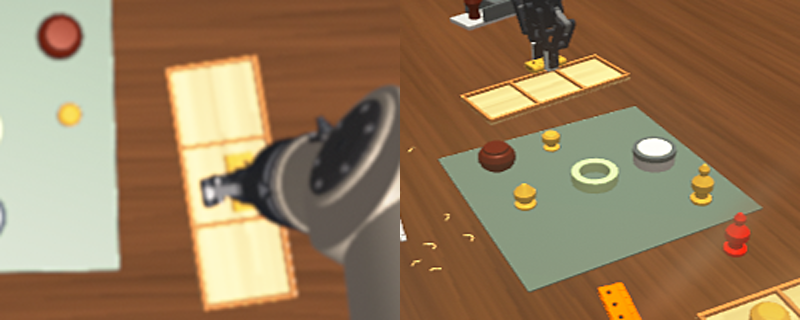

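The hinge is held level above the middle pocket of the three-pocket tray. I'll lower and release it.

Emit:
servo_tool:
  motion:
    - [[0,-0.001,0.012,0,0,0,0.1],[0,-0.001,0.023,0,0,0,0.1],[0,-0.001,0.031,0,0,0,0.1],[0,-0.001,0.036,0,0,0,0.1],[0,-0.001,0.038,0,0,0,0.1],[0,-0.001,0.0385,0,0,0,0.1],[0,-0.001,0.0385,0,0,0,0.1],[0,-0.001,0.0385,0,0,0,0.35],[0,-0.001,0.0385,0,0,0,0.45],[0,-0.001,0.0375,0,0,0,0.5],[0,-0.001,0.034,0,0,0,0.5],[0,-0.001,0.022,0,0,0,0.5],[0,-0.001,0.005,0,0,0,0.5],[0,-0.001,-0.02,0,0,0,0.5],[0,-0.001,-0.04,0,0,0,0.5]]

```text
t: 16.45
eef_pos: [0.4876, -0.2805, 0.0859]
tool_rot: [0.0, -0.061, 0.998, -0.0]
contact_force: [0.3, 0.1, -0.5]
gripper_width: 0.499
grasp_force: 0.0
```

```bash
python3 g.py 559.8,-116.5,50,90
```

```text
t 16.45 p [ 487.6 -280.5   85.9] psi 97.0 w 0.499 F [ 0.3  0.1 -0.5] q7 2.23
559.8,-116.5,50,90 [-0.0917, 0.154, 0.0359] [-0.0, 0.01, 1.4]
```

Emit:
servo_tool:
  motion:
    - [[-0.006,0.01,0,0,0,0,0.5],[-0.02,0.034,0,0,0,0,0.5],[-0.037,0.062,0,0,0,0,0.5],[-0.054,0.09,0,0,0,0,0.5],[-0.07,0.118,0.003,0,0,0,0.5],[-0.083,0.14,0.01,0,0,0,0.5],[-0.0915,0.154,0.02,0,0,0,0.5],[-0.0915,0.154,0.03,0,0,0,0.5],[-0.0915,0.154,0.036,0,0,0,0.5],[-0.0915,0.154,0.036,0,0,0,0.5],[-0.0915,0.154,0.036,0,0,0,0.5]]

```text
t: 17.37
eef_pos: [0.5581, -0.1184, 0.0473]
tool_rot: [-0.001, -0.06, 0.998, -0.0]
contact_force: [-0.1, -0.7, 0.1]
gripper_width: 0.498
grasp_force: 0.0
```

```bash
python3 g.py 559.8,-116.5,6,97
```

```text
t 17.37 p [ 558.1 -118.4   47.3] psi 96.9 w 0.498 F [-0.1 -0.7  0.1] q7 1.92
559.8,-116.5,6,97 [-0.002, 0.0017, 0.0413] [-0.01, -0.02, -0.03]
```

Emit:
servo_tool:
  motion:
    - [[-0.001,0.001,0.012,0,0,0,0.5],[-0.001,0.001,0.024,0,0,0,0.5],[-0.001,0.001,0.034,0,0,0,0.5],[-0.001,0.001,0.04,0,0,0,0.5],[-0.001,0.001,0.0425,0,0,0,0.5],[-0.001,0.001,0.0425,0,0,0,0.5],[-0.001,0.001,0.0425,0,0,0,0.3],[-0.001,0.001,0.0425,0,0,0,0.1],[-0.001,0.001,0.0425,0,0,0,0.1],[-0.001,0.001,0.0425,0,0,0,0.1],[-0.001,0.001,0.0425,0,0,0,0.1]]
  grip_force: 30

```text
t: 18.28
eef_pos: [0.5605, -0.1151, 0.0057]
tool_rot: [0.0, -0.061, 0.998, -0.0]
contact_force: [-0.5, -0.0, 1.9]
gripper_width: 0.256
grasp_force: 29.5
```

```bash
python3 g.py 568.3,-269.5,50,97 407.5,-288.9,50,97
```

```text
t 18.28 p [ 560.5 -115.1    5.7] psi 97.0 w 0.256 F [-0.5 -0.   1.9] q7 1.93
568.3,-269.5,50,97 [0.0112, -0.1542, -0.0443] [-0.0, 0.01, 0.01]
407.5,-288.9,50,97 [0.1731, -0.1537, -0.0444] [-0.0, 0.01, 0.01]
```

Small knob to the far pocket of the three-pocket tray. Bottom sits 2.7 mm below the TCP, so the release is at TCP z of about 6.8.

Emit:
servo_tool:
  motion:
    - [[0,0,-0.01,0,0,0,0.1],[0,0,-0.03,0,0,0,0.1],[0.001,-0.01,-0.05,0,0,0,0.1],[0.003,-0.035,-0.06,0,0,0,0.1],[0.005,-0.065,-0.06,0,0,0,0.1],[0.007,-0.095,-0.06,0,0,0,0.1],[0.009,-0.122,-0.06,0,0,0,0.1],[0.01,-0.143,-0.06,0,0,0,0.1],[0.011,-0.154,-0.055,0,0,0,0.1],[0.011,-0.154,-0.045,0,0,0,0.1],[0.011,-0.154,-0.04,0,0,0,0.1],[0.011,-0.154,-0.04,0,0,0,0.1]]

```text
t: 19.28
eef_pos: [0.5671, -0.2663, 0.0432]
tool_rot: [-0.002, -0.062, 0.998, 0.001]
contact_force: [0.3, 1.3, -0.1]
gripper_width: 0.254
grasp_force: 29.4
```

```bash
python3 g.py 568.3,-269.5,6.9,97
```

```text
t 19.28 p [ 567.1 -266.3   43.2] psi 97.2 w 0.254 F [ 0.3  1.3 -0.1] q7 2.17
568.3,-269.5,6.9,97 [-0.0009, -0.0034, 0.0363] [0.04, -0.03, 0.03]
```

Emit:
servo_tool:
  motion:
    - [[0,-0.001,0.012,0,0,0,0.1],[0,-0.001,0.023,0,0,0,0.1],[0,-0.001,0.031,0,0,0,0.1],[0,-0.001,0.0355,0,0,0,0.1],[0,-0.001,0.0375,0,0,0,0.1],[0,-0.001,0.038,0,0,0,0.1],[0,-0.001,0.038,0,0,0,0.1],[0,-0.001,0.038,0,0,0,0.1],[0,-0.001,0.038,0,0,0,0.3],[0,-0.001,0.038,0,0,0,0.4],[0,-0.001,0.038,0,0,0,0.45],[0,-0.001,0.03,0,0,0,0.45],[0,-0.001,0.015,0,0,0,0.45],[0,-0.001,-0.01,0,0,0,0.45],[0,-0.001,-0.04,0,0,0,0.5],[0,-0.001,-0.07,0,0,0,0.5],[0,-0.001,-0.08,0,0,0,0.5]]

```text
t: 20.7
eef_pos: [0.5705, -0.2716, 0.1305]
tool_rot: [0.003, -0.061, 0.998, -0.001]
contact_force: [1.0, -0.5, 1.3]
gripper_width: 0.504
grasp_force: 0.0
```

```bash
python3 g.py 457.4,77.8,90,97; python3 -c "
from h import *
for i,n in enumerate(('top','scene')):
    c=bot.read_camera(n)['img'][:,:,::-1]
    im=c[140:300,340:540] if i==0 else c[80:300,200:450]
    im=cv2.resize(im,(400,320),interpolation=cv2.INTER_CUBIC)
    globals()['a%d'%i]=im
cv2.imwrite('pics/k4.png',np.hstack([a0,a1]))"
```

```text
t 20.7 p [ 570.5 -271.6  130.5] psi 97.0 w 0.504 F [ 1.  -0.5  1.3] q7 2.15
457.4,77.8,90,97 [0.0699, 0.3607, 0.0389] [-0.04, 0.07, 0.0]
```

View pics/k4.png

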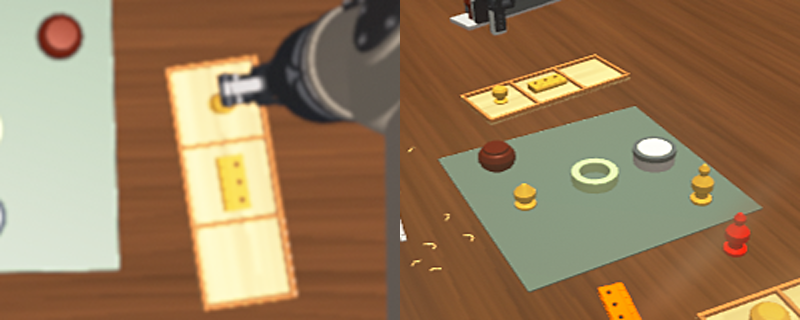

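The small knob stands upright in its pocket and the hinge lies flat in the middle one. Next is the tall finial.

Emit:
servo_tool:
  motion:
    - [[0.003,0.015,0,0,0,0,0.5],[0.008,0.042,0,0,0,0,0.5],[0.015,0.077,0,0,0,0,0.5],[0.022,0.112,0,0,0,0,0.5],[0.029,0.148,0,0,0,0,0.5],[0.036,0.184,0,0,0,0,0.5],[0.042,0.22,0,0,0,0,0.5],[0.05,0.256,0,0,0,0,0.5],[0.056,0.291,0.005,0,0,0,0.5],[0.063,0.323,0.015,0,0,0,0.5],[0.067,0.346,0.025,0,0,0,0.5],[0.069,0.358,0.035,0,0,0,0.5],[0.0695,0.361,0.037,0,0,0,0.5],[0.0695,0.361,0.037,0,0,0,0.5],[0.0695,0.361,0.037,0,0,0,0.5],[0.0695,0.361,0.037,0,0,0,0.5]]

```text
t: 22.13
eef_pos: [0.4556, 0.0781, 0.0885]
tool_rot: [0.0, -0.06, 0.998, -0.0]
contact_force: [0.1, 0.5, -0.2]
gripper_width: 0.501
grasp_force: 0.0
```

```bash
python3 g.py 457.4,77.8,12,97
```

```text
t 22.13 p [455.6  78.1  88.5] psi 96.9 w 0.501 F [ 0.1  0.5 -0.2] q7 1.45
457.4,77.8,12,97 [-0.0017, -0.0005, 0.0765] [-0.01, 0.0, -0.02]
```

Emit:
servo_tool:
  motion:
    - [[-0.0015,-0.0005,0.01,0,0,0,0.5],[-0.0015,-0.0005,0.025,0,0,0,0.5],[-0.0015,-0.0005,0.04,0,0,0,0.5],[-0.0015,-0.0005,0.055,0,0,0,0.5],[-0.0015,-0.0005,0.067,0,0,0,0.5],[-0.0015,-0.0005,0.074,0,0,0,0.5],[-0.0015,-0.0005,0.077,0,0,0,0.5],[-0.0015,-0.0005,0.077,0,0,0,0.5],[-0.0015,-0.0005,0.077,0,0,0,0.3],[-0.0015,-0.0005,0.077,0,0,0,0.1],[-0.0015,-0.0005,0.077,0,0,0,0.1],[-0.0015,-0.0005,0.077,0,0,0,0.1],[-0.0015,-0.0005,0.077,0,0,0,0.1]]
  grip_force: 30

```text
t: 23.22
eef_pos: [0.4572, 0.0792, 0.0118]
tool_rot: [0.001, -0.061, 0.998, 0.0]
contact_force: [-0.5, -1.1, 2.9]
gripper_width: 0.287
grasp_force: 29.8
```

```bash
python3 g.py 407.5,-288.9,90,97
```

```text
t 23.22 p [457.2  79.2  11.8] psi 97.0 w 0.287 F [-0.5 -1.1  2.9] q7 1.47
407.5,-288.9,90,97 [0.0943, -0.3593, -0.0783] [0.0, 0.01, 0.01]
```

Emit:
servo_tool:
  motion:
    - [[0,0,-0.01,0,0,0,0.1],[0,0,-0.03,0,0,0,0.1],[0.002,-0.008,-0.055,0,0,0,0.1],[0.008,-0.03,-0.075,0,0,0,0.1],[0.016,-0.06,-0.08,0,0,0,0.1],[0.025,-0.094,-0.08,0,0,0,0.1],[0.034,-0.128,-0.08,0,0,0,0.1],[0.043,-0.162,-0.08,0,0,0,0.1],[0.052,-0.197,-0.08,0,0,0,0.1],[0.061,-0.232,-0.08,0,0,0,0.1],[0.07,-0.266,-0.08,0,0,0,0.1],[0.079,-0.3,-0.08,0,0,0,0.1],[0.087,-0.33,-0.075,0,0,0,0.1],[0.092,-0.35,-0.065,0,0,0,0.1],[0.0945,-0.3595,-0.053,0,0,0,0.1],[0.0945,-0.3595,-0.043,0,0,0,0.1],[0.0945,-0.3595,-0.04,0,0,0,0.1],[0.0945,-0.3595,-0.04,0,0,0,0.1],[0.0945,-0.3595,-0.04,0,0,0,0.1]]

```text
t: 24.8
eef_pos: [0.4072, -0.2877, 0.0514]
tool_rot: [-0.0, -0.062, 0.998, 0.0]
contact_force: [-0.6, -0.0, -0.7]
gripper_width: 0.283
grasp_force: 29.7
```

```bash
python3 g.py 407.5,-288.9,12.9,97
```

```text
t 24.8 p [ 407.2 -287.7   51.4] psi 97.1 w 0.283 F [-0.6 -0.  -0.7] q7 2.33
407.5,-288.9,12.9,97 [-0.0001, -0.0012, 0.0385] [0.01, -0.0, 0.03]
```

Emit:
servo_tool:
  motion:
    - [[0,-0.001,0.012,0,0,0,0.1],[0,-0.001,0.023,0,0,0,0.1],[0,-0.001,0.031,0,0,0,0.1],[0,-0.001,0.036,0,0,0,0.1],[0,-0.001,0.038,0,0,0,0.1],[0,-0.001,0.0388,0,0,0,0.1],[0,-0.001,0.0388,0,0,0,0.1],[0,-0.001,0.0388,0,0,0,0.1],[0,-0.001,0.0388,0,0,0,0.32],[0,-0.001,0.0388,0,0,0,0.4],[0,-0.001,0.0388,0,0,0,0.5],[0,-0.001,0.0388,0,0,0,0.5],[0,-0.001,0.03,0,0,0,0.5],[0,-0.001,0.015,0,0,0,0.5],[0,-0.001,-0.01,0,0,0,0.5],[0,-0.001,-0.04,0,0,0,0.5],[0,-0.001,-0.075,0,0,0,0.5],[0,-0.001,-0.11,0,0,0,0.5],[0.03,-0.03,-0.14,0,0,0,0.5],[0.03,-0.05,-0.15,0,0,0,0.5]]

```text
t: 26.47
eef_pos: [0.3818, -0.3429, 0.2049]
tool_rot: [0.001, -0.062, 0.998, -0.001]
contact_force: [0.7, -0.6, -0.2]
gripper_width: 0.502
grasp_force: 0.0
```

Emit:
servo_tool:
  motion:
    - [[0,-0.03,0,0,0,0,0.5],[0,-0.06,0,0,0,0,0.5],[0,-0.09,0,0,0,0,0.5],[0,-0.12,0,0,0,0,0.5],[0,-0.14,0,0,0,0,0.5],[0,-0.15,0,0,0,0,0.5],[0,-0.15,0,0,0,0,0.5],[0,-0.15,0,0,0,0,0.5]]

```text
t: 27.13
eef_pos: [0.4014, -0.4906, 0.2012]
tool_rot: [-0.0, -0.061, 0.998, 0.001]
contact_force: [-0.5, 0.1, -0.1]
gripper_width: 0.501
grasp_force: 0.0
```

```bash
python3 g.py; python3 -c "
from h import *
for i,n in enumerate(('top','scene')):
    c=bot.read_camera(n)['img'][:,:,::-1]
    im=c[130:305,140:500] if i==0 else c[100:350,200:540]
    im=cv2.resize(im,(790,384) if i==0 else (790,216*1),interpolation=cv2.INTER_CUBIC) if i==0 else cv2.resize(im,(790,580),interpolation=cv2.INTER_CUBIC)
    cv2.imwrite('pics/f%d.png'%i,im)"
```

```text
t 27.13 p [ 401.4 -490.6  201.2] psi 97.0 w 0.501 F [-0.5  0.1 -0.1] q7 2.61
```

View pics/f0.png

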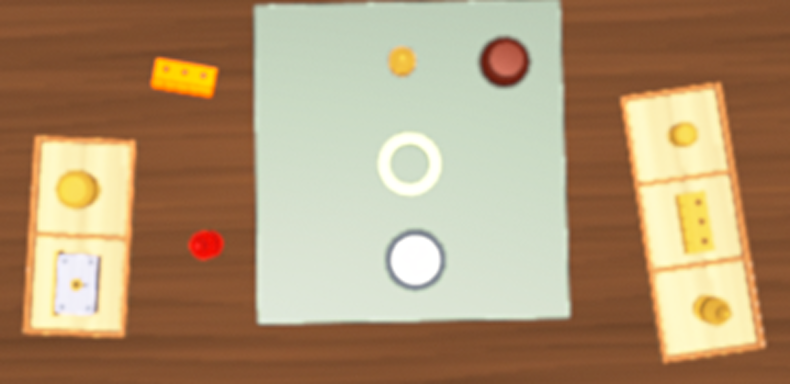

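View pics/f1.png

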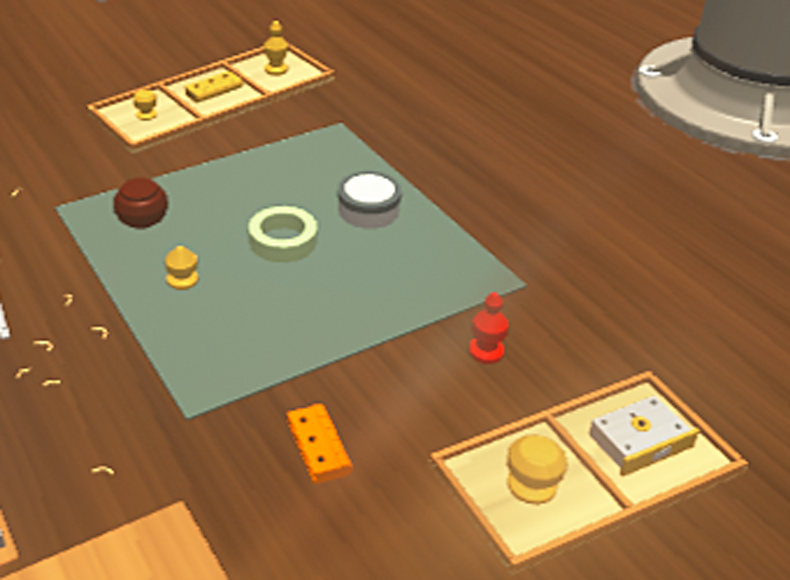

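Both views show all five fittings in their pockets and clear of the rims. The knobs and finial stand upright, the lock and hinge lie flat, and everything else is undisturbed.

```bash
python3 -c "
from station import bot
print(bot.hand_in())"
```

```text
the job is handed in; nothing more can be done
None
```

Both kits are in their trays, one fitting to a pocket as asked, with the short finial and bun foot left where they stood, and the job was handed in at about 27 s on the robot's clock.

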